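Trace a switch cover seam with the probe, then hold its test plunger flush

TASK

Take the square-handled test probe out of its stand and draw its tip slowly (about 2 to 3 cm a second) along the black gasket seam on top of the network switch, on the gasket or just above it, from the switch's side edge round the corner to the collar of the round test plunger. Then press the plunger down with the probe's tip until the plunger's top is flush with the rim of its collar, not deeper, and finish while still holding it there: do not let go of the probe or the plunger. Do not dig the tip hard into the switch and leave everything else where it is.

Things in the scene. Friction and masses are not known exactly. Their poses are not given: they have to be found in the camera images.
- chassis: fixed off-white network switch 200 (x) x 260 (y) x 44 high mm, origin under its centre, ports on its -x face; aluminium access cover on the +x, +y part of its flat top. Black gasket seam, 6 mm wide, level with the top, L-shaped: leg 1 along y at x = -45 mm from the +y side edge to the corner at y = -42 mm, leg 2 from there along +x to the plunger's collar (plunger axis x = 65, y = -42 mm)
- seam_start (a point): point on the seam where the trace starts, on top of the switch 12 mm in from its +y side edge; axes as the switch's
- seam_corner (a point): the corner of the L-shaped seam, on top of the switch, 160 mm from seam_start towards the switch's -y
- seam_end (a point): the last point of the seam to trace, on top of the switch, 75 mm from seam_corner towards the switch's +x, 15 mm short of the collar
- collar_rim (a point): centre of the collar's upper rim, on the plunger's axis, 8 mm above the top of the switch; steel collar, outer diameter 39 mm, inner diameter 27 mm, fixed. 35 mm from seam_end towards the switch's +x
- plunger_top (a point): centre of the flat top of the brass test plunger, diameter 23 mm, which stands in the collar; at rest 12 mm above the collar's rim. It moves straight down with the plunger
- plunger (a joint): travel of the plunger in m: 0 at rest (top 12 mm above the rim), 0.012 with its top flush with the rim, 0.018 hard stop. Spring: it starts to move at about 2 N, flush takes about 8 N, the hard stop 11 N; it springs back when let go
- probe_grip (a point): centre of the test probe's handle, the place to grasp: black, 18 x 18 mm square (sides along this point's x and y), 75 mm tall, about 60 g; upright in its stand, z up. Below it a steel rod, diameter 6, 45 mm long, ends in the blunt tip, 82.5 mm below this point on the axis. At the start the handle's underside rests on the stand
- probe_tip (a point): the tip of the probe, on its axis, 82.5 mm below probe_grip
- probe_stand: fixed grey block 70 x 70 x 55 high mm, origin at the centre of its underside, with one hole 9 mm wide and 47 mm deep in the middle of its top, where the probe stands; lift the probe straight up by 50 mm or more to free it. It is to the left or right of the switch
- driver: bystander: nut driver with a thick round black handle (diameter 32 mm, its top 110 mm above the table) upright in a second such stand on the other side of the switch; origin at its lower end, 15 mm above the table
- sfp: bystander: small metal module 57 x 14 x 12 mm lying on top of the switch near its -x, -y corner; origin under its centre
- tape: bystander: roll of white tape lying flat, diameter 90 mm, 19 mm high; origin under its centre
- wrench: bystander: steel wrench 150 mm long lying on the table; origin under its middle
- cup: bystander: white paper cup, diameter 80 mm, 100 mm high; origin under its centre
- bottle: bystander: clear bottle with a blue cap, diameter 60 mm, 150 mm high; origin under its centre
- carton: bystander: cardboard carton 100 x 140 x 50 high mm; origin under its centre
There are look-alikes about, which are no part of the job. Leave any pink or purple look-alike of the part that bears probe_grip alone.

How it is judged (in metres and radians):
On the way, in this order (a step that is already met when the one before it is completed fails the run):
1. the held probe's tip is at the start of the seam (x of probe_tip in the frame of chassis between -0.052 and -0.038 m and y of probe_tip in the frame of chassis between 0.108 and 0.13 m and z of probe_tip in the frame of chassis between 0.04 and 0.052 m and contact force between the fingers and probe above 1 N), for 0.2 s.
2. the tip follows the first leg of the seam (1 of 4) (x of probe_tip in the frame of chassis between -0.052 and -0.038 m and y of probe_tip in the frame of chassis between 0.079 and 0.099 m and z of probe_tip in the frame of chassis between 0.04 and 0.052 m and contact force between the fingers and probe above 1 N), for 0.2 s.
3. the tip follows the first leg of the seam (2 of 4) (x of probe_tip in the frame of chassis between -0.052 and -0.038 m and y of probe_tip in the frame of chassis between 0.049 and 0.069 m and z of probe_tip in the frame of chassis between 0.04 and 0.052 m and contact force between the fingers and probe above 1 N), for 0.2 s.
4. the tip follows the first leg of the seam (3 of 4) (x of probe_tip in the frame of chassis between -0.052 and -0.038 m and y of probe_tip in the frame of chassis between 0.019 and 0.039 m and z of probe_tip in the frame of chassis between 0.04 and 0.052 m and contact force between the fingers and probe above 1 N), for 0.2 s.
5. the tip follows the first leg of the seam (4 of 4) (x of probe_tip in the frame of chassis between -0.052 and -0.038 m and y of probe_tip in the frame of chassis between -0.015 and 0.005 m and z of probe_tip in the frame of chassis between 0.04 and 0.052 m and contact force between the fingers and probe above 1 N), for 0.2 s.
6. the tip is at the corner of the seam (x of probe_tip in the frame of chassis between -0.053 and -0.037 m and y of probe_tip in the frame of chassis between -0.05 and -0.034 m and z of probe_tip in the frame of chassis between 0.04 and 0.052 m and contact force between the fingers and probe above 1 N), for 0.2 s.
7. the tip follows the second leg of the seam (x of probe_tip in the frame of chassis between -0.02 and 0 m and y of probe_tip in the frame of chassis between -0.049 and -0.035 m and z of probe_tip in the frame of chassis between 0.04 and 0.052 m and contact force between the fingers and probe above 1 N), for 0.2 s.
8. the tip is at the end of the seam, by the collar (x of probe_tip in the frame of chassis between 0.017 and 0.041 m and y of probe_tip in the frame of chassis between -0.049 and -0.035 m and z of probe_tip in the frame of chassis between 0.04 and 0.052 m and contact force between the fingers and probe above 1 N), for 0.2 s.
At the end, for the whole second after the job is handed in: the fingers still hold the probe, and its tip alone keeps the plunger pressed, still, flush with the collar rim (12 mm of travel) within 3.5 mm; every bystander within 30 mm of its start. On the way the tip kept within 7 mm sideways of the seam, at most 8 mm above it, slower than about 8 cm/s (value of joint plunger between 0.0085 and 0.0155 m and velocity of joint plunger between -0.01 and 0.01 m/s and contact force between probe and plunger above 3 N and contact force between the fingers and probe above 2 N and contact force between each of the arm, the fingers and plunger below 0.5 N and distance of each of driver, sfp, tape, wrench, cup, bottle, carton from where it was at the start of the episode below 0.03 m); the arm keeps its last pose, push and grip.
It fails at once if a bystander is moved by more than 30 mm (distance of any of driver, sfp, tape, wrench, cup, bottle, carton from where it was at the start of the episode above 0.03 m).
It fails at once if the probe is pressed hard (over 40 N) into the switch (contact force between probe and chassis above 40 N).
It also fails if it takes over 64 s, if anything falls off the work surface, if the arm or the gripper's body presses on something with over 40 N, if the wrist force passes 120 N, or if a joint passes its speed limit or range.

ROBOT

A 7-joint arm with a two-finger parallel gripper is mounted at the origin on the work surface. World frame = base frame: x ahead of the robot, y to its left, z up, the work surface at z = 0. Lengths are in mm, angles in rad, forces in N, time in s.
With the tool pointing down it reaches from about 425 to 925 mm from the base axis. Payload 6.8 kg.
Tool frame: the origin (TCP) lies between the finger pads; the fingertips stand 22 mm ahead of it and the grasp point (between the pads) lies 3 mm ahead of it; z points along the fingers, y is the direction in which the jaws open and shut (so a half turn about z gives the same grasp; the last joint's range is limited). The gripper opens to 88 mm and grips with 3 to 60 N. Pads are 20 mm wide; open, the fingers measure 115 mm over their backs; the gripper's body (75 mm by 178 mm) begins 61 mm behind the grasp point.
Start: joints at [1.067, 0.477, 0.022, 1.555, -0.011, 1.109, -0.083], TCP at [260.254, -622.828, 244.664] pointing down, gripper open.
Joint ranges: [-2.96, 2.96], [-0.34, 2.1], [-1.41, 1.46], [0.24, 2.44], [-1.37, 4.51], [0.17, 1.92], [-2.96, 2.96]. Speed limits (rad/s): [2.39, 2.39, 3.14, 3.14, 3.14, 3.14, 3.14].

INTERFACE

Orientations are given as a unit quaternion [w, x, y, z].
In Python, from workcell import ctrl gives the robot as it stands. The module is installed in compiled form; this text tells all that it offers.
- The arm moves only by the tool drive_tool, never from a script. Its argument "motion" is one flat list of numbers, 5 for each row, row after row: the shift along the tool's x, y, z in mm, then the turn about the tool's z in degrees, then the finger opening in mm, from 0 to 87.8. A call has 1 to 8 rows; each row shifts and turns the commanded pose from where the row before left it, along the tool's axes as they then stand; what a row does not reach is not made up. A row lasts 1/8 s, in which the tool goes at most 62.5 mm and 10.7 degrees, less where a joint would pass 70% of its speed; a pose out of reach is approached as far as the arm can. A call with a gripper value outside its range is refused whole. The fingers move at their own pace and stop on an object; "newtons" is the grip in N (left out, the last holds). Time passes only in rows, so rows that do not move let the fingers close. It gives the time, the measured TCP pose, the force and the opening at its end, in the units of the state.
- ctrl.state(): the state, without advancing time (a new reading comes with each control period).
- ctrl.capture(name): name is "scene" or "top" or "wrist"; returns a dict with "pixels" (480x640x3 uint8, red, green, blue), "fov_y" (degrees; the focal length in pixels is half the picture's height over the tangent of half this angle, whatever the lens; pixels are square), "cx", "cy" (the principal point, pixels), "eye" and "orientation" of the camera in the world. Camera axes: x right, y down, z forward; pixel columns grow to the right and rows downward; lengths in mm; the calibration is good to about 2 mm. A picture is of the moment at which its call begins. There is no depth.
- ctrl.sign_off(): hands the job in, once; it reports no verdict.
The state is a dict: "t": time; "joint_pos": joint angles; "dq": joint speeds; "joint_efforts": joint torques, N m; "tcp_pos": TCP position; "ee_rot": TCP orientation; "contact_force": force on the tool from outside, world axes, zero at the start; "wrist_torque": the same for the moment, N m; "finger_gap": opening from 0.0 (shut) to 1.0 (fully open).
Only numpy, scipy, OpenCV 4.12 (cv2) and the standard library are available. Lean on these libraries where they do the work, as an engineer would, in place of code of your own. Each camera call takes 0.05 s, during which the arm holds its last target. There are 200 camera calls.

## Working session

There is one attempt and no reset: what is moved stays moved. The work goes in short steps, Python scripts to look and compute and a tool call to move; the robot and the scene stay as the last step left them, time stands still between calls to the robot, and variables do not carry over. Pictures are saved under pics/ and viewed, about 8 in all and at most 12, crops included, and the job is handed in when it is done.

Besides the shell and the picture viewer there is one more tool, called after "Call:" as name(argument=value, ...), one argument or row to a line, values as JSON. drive_tool: Moves the arm, as the interface text tells. Its arguments: {"type":"object","properties":{"motion":{"type":"array","items":{"type":"number"}},"newtons":{"type":"number"}},"required":["motion"]}

```bash
mkdir -p pics; cat > h.py <<'E'
import numpy as np,cv2
from workcell import ctrl
from scipy.spatial.transform import Rotation as R
def rot(q): return R.from_quat([q[1],q[2],q[3],q[0]]).as_matrix()
def cap(n,f):
    c=ctrl.capture(n); cv2.imwrite('pics/'+f+'.png',c['pixels'][:,:,::-1])
    c.pop('pixels'); np.save('pics/'+f+'.npy',c,allow_pickle=True); return c
def load(f): return np.load('pics/'+f+'.npy',allow_pickle=True).item()
def F(c): return 240/np.tan(np.radians(c['fov_y'])/2)
def px(c,u,v,z):
    d=rot(c['orientation'])@np.array([(u-c['cx'])/F(c),(v-c['cy'])/F(c),1]); e=np.array(c['eye'])
    return e+d*(z-e[2])/d[2]
def proj(c,p):
    q=rot(c['orientation']).T@(np.array(p)-np.array(c['eye'])); return q[:2]/q[2]*F(c)+[c['cx'],c['cy']]
E
python3 - <<'E'
from h import *
for n in ['scene','top']: print(cap(n,n+'0'))
s=ctrl.state();print(s); print(rot(s['ee_rot']).round(3))
E
```

```text
{'fov_y': 47.61417482200178, 'cx': 313.52665401519187, 'cy': 248.84486242835473, 'eye': array([1108.40810838, -515.73273641,  769.71621511]), 'orientation': array([-0.39262359,  0.84184848,  0.33694303, -0.15364652])}
{'fov_y': 52.11450882178741, 'cx': 327.2437181560879, 'cy': 240.15613271157522, 'eye': array([ 303.22583079,   65.841283  , 1288.26781955]), 'orientation': array([-0.06812598,  0.71155763, -0.69609105,  0.0670958 ])}
{'t': 0.1, 'joint_pos': array([ 1.06691014,  0.47772884,  0.02235912,  1.55634841, -0.01147312,
        1.10931652, -0.08311833]), 'dq': array([-0.00097205, -0.00266752,  0.00057689, -0.00412559, -0.00023119,
       -0.00016416,  0.00106784]), 'joint_efforts': array([ 4.64234807e-03, -5.84086561e+01,  1.53993085e+00, -2.73311216e+01,
       -5.42462838e-02,  1.31697999e-02,  5.00303406e-05]), 'tcp_pos': array([ 260.01105223, -622.35312457,  243.77337052]), 'ee_rot': array([-8.01473702e-04,  9.80482725e-01,  1.96603473e-01, -2.39081389e-04]), 'contact_force': array([ 0.74779248, -1.2264219 , -0.36621867]), 'wrist_torque': array([ 0.04825882, -0.00619117,  0.01237345]), 'finger_gap': 0.9996354933371218}
[[ 0.923  0.386 -0.001]
 [ 0.386 -0.923  0.001]
 [-0.    -0.002 -1.   ]]
```

View pics/top0.png

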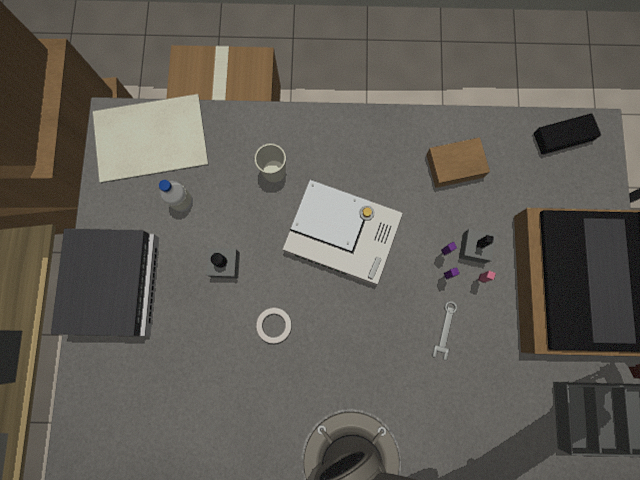

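View pics/scene0.png

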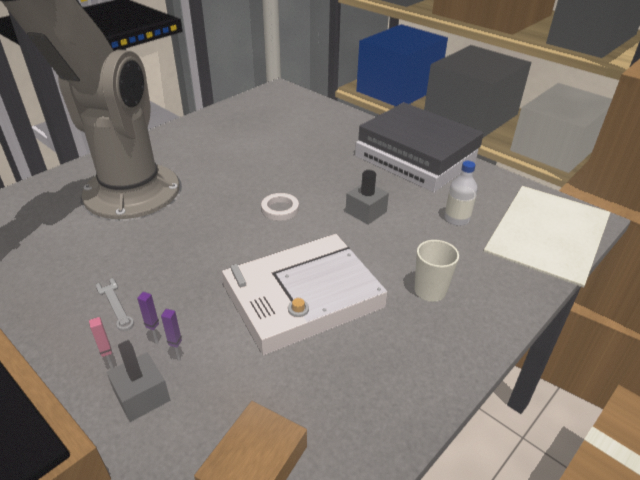

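The top view shows the switch at about (343,232), with the plunger at (367,213) and the L-seam from (290,229) via (355,250). Four parts could be the probe:
- The black square handle in the grey stand at (486,241).
- Two purple handles at (449,248) and (452,272), and a pink one at (487,277). These are the look-alikes.
- The round black driver handle at (219,261), in the other stand.

The black one at (486,241) fits the description. I'll confirm it in a crop.

```bash
python3 - <<'E'
from h import *
t=cv2.imread('pics/top0.png'); s=cv2.imread('pics/scene0.png')
a=cv2.resize(t[170:300,275:410],None,fx=3.7,fy=3.7,interpolation=3)[:480,:500]
b=cv2.resize(t[220:300,435:510],None,fx=4,fy=4,interpolation=3)
d=cv2.resize(s[320:420,95:195],None,fx=2.8,fy=2.8,interpolation=3)
o=np.zeros((600,800,3),np.uint8); o[:a.shape[0],:a.shape[1]]=a; o[:320,500:800]=b; o[320:600,500:780]=d
cv2.imwrite('pics/crop1.png',o)
E
```

```text
(no output)
```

View pics/crop1.png

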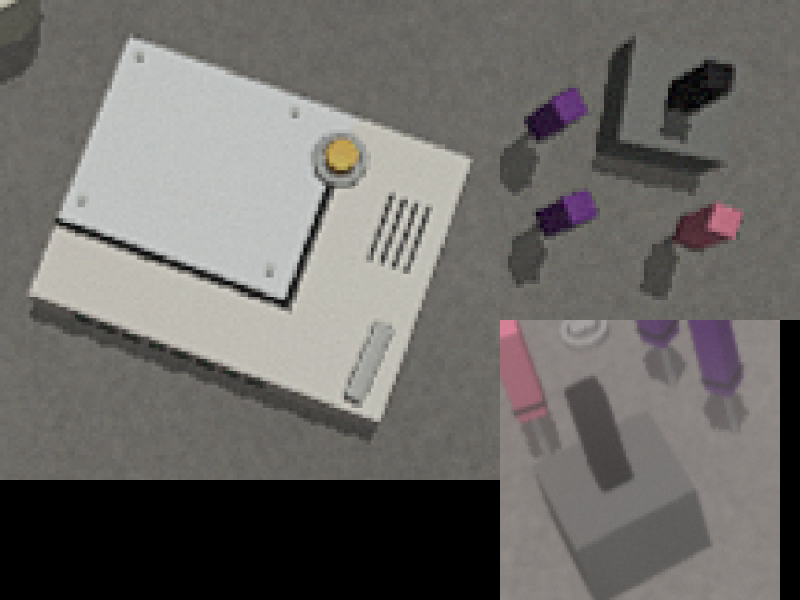

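The black square handle stands in the grey stand (top face about (489,239.5) in the top image), while the purple and pink ones stand without one. So the black one is the probe. The switch corners and seam are clear.

```bash
python3 - <<'E'
from h import *
from scipy.optimize import least_squares
c=load('top0')
P=[((132,38),(100,130,44)),((470,158),(100,-130,44)),((379,420),(-100,-130,44)),((32,296),(-100,130,44)),((288,302),(-45,-42,44)),((58,220),(-45,130,44)),((342,153),(65,-42,64)),((341,160),(65,-42,52))]
U=np.array([[p[0][0]/3.7+275,p[0][1]/3.7+170] for p in P]);L=np.array([p[1] for p in P],float)
def w(x): return R.from_euler('z',x[2]).apply(L)+[x[0],x[1],0]
f=lambda x:(np.array([proj(c,q) for q in w(x)])-U).ravel()
r=least_squares(f,[600,0,-.3],x_scale=[100,100,1]);print(r.x,np.degrees(r.x[2]),r.fun.round(2))
print('probe top',px(c,489,239.5,130))
s=load('scene0'); 
# scene handle crop: top face ~ (584,384) base ~ (616,482)
print('scene top',px(s,(584-500)/2.8+95,(384-320)/2.8+320,130),'base',px(s,(616-500)/2.8+95,(478-320)/2.8+320,55))
# stand top corners in scene
for u,v in [(642,412),(696,490),(578,548),(538,474)]: print(px(s,(u-500)/2.8+95,(v-320)/2.8+320,55).round(1))
print('plunger scene',px(s,298,303,64), px(s,338,240,44))
E
```

```text
[ 5.70048205e+02  2.90872325e+01 -3.29662219e-01] -18.8882538399774 [-0.75 -0.73  1.15 -0.28  0.79  0.73 -0.99 -0.53 -0.02  0.77 -0.36  0.39
  0.13  0.11  0.02 -0.63]
probe top [ 537.96273255 -318.86211863  130.        ]
scene top [ 535.28850001 -319.55433689  130.        ] base [ 541.6492819  -321.35636082   55.        ]
[ 511.6 -284.5   55. ]
[ 581.3 -294.8   55. ]
[ 566.9 -361.3   55. ]
[ 507.2 -350.5   55. ]
plunger scene [619.31402015 -34.37290818  64.        ] [536.49103441 168.91062036  44.        ]
```

```bash
python3 - <<'E'
from h import *
c=load('top0')
for p in [(0,0,0),(260,-622,244),(260,-622,0)]: print(proj(c,p), proj(load('scene0'),p))
for p in [(449,248,120),(452,272,120),(487,277,120),(515,210,50),(515,355,50),(448,305,0),(438,355,0)]: print(p,px(c,*p).round())
w=cap('wrist','w0'); T=ctrl.state(); M=rot(T['ee_rot']); print('cam in tool',M.T@(w['eye']-T['tcp_pos']),'\n',(M.T@rot(w['orientation'])).round(3),w['fov_y'])
E
```

```text
[350.97861027 461.52655193] [132.36503517 190.52948465]
[659.16453419 364.05553346] [-206.6813781   303.26896928]
[595.70240281 358.56875326] [-114.69114598  408.77406135]
(449, 248, 120) [ 517. -225.  120.]
(452, 272, 120) [ 459. -230.  120.]
(487, 277, 120) [ 448. -314.  120.]
(515, 210, 50) [ 634. -416.   50.]
(515, 355, 50) [ 266. -398.   50.]
(448, 305, 0) [ 388. -248.    0.]
(438, 355, 0) [ 260. -219.    0.]
cam in tool [  82.38287326   -0.40425368 -140.9275375 ] 
 [[-0.    -0.955 -0.298]
 [ 1.     0.    -0.   ]
 [ 0.    -0.298  0.955]] 69.31728004203472
```

Call:
drive_tool(
  motion=[20,-9,-10,0,87,40,-18,-10,0,87,55,-25,0,0,87,65,-30,0,0,87,65,-30,0,0,87,55,-25,0,0,87,45,-20,0,0,87,25,-12,0,0,87],
)

```text
t: 1.15
tcp_pos: [527.2, -332.7, 265.5]
ee_rot: [-0.0, 0.98, 0.199, 0.001]
contact_force: [-0.1, 0.2, 1.0]
finger_gap: 0.99
```

Call:
drive_tool(
  motion=[0,0,0,0,87,0,0,0,0,87],
)

```text
t: 1.4
tcp_pos: [523.6, -338.1, 265.0]
ee_rot: [0.0, 0.981, 0.196, -0.0]
contact_force: [-0.2, -0.7, 0.0]
finger_gap: 0.989
```

```bash
python3 - <<'E'
from h import *
cap('wrist','w1'); t=ctrl.state(); print(t['t'],t['tcp_pos'],rot(t['ee_rot']).round(3),t['joint_pos'].round(2))
print(proj(load('w1'),(538,-320,130)))
E
```

```text
1.45 [ 523.15573704 -338.74681793  264.94664767] [[ 0.923  0.384 -0.   ]
 [ 0.384 -0.923 -0.001]
 [-0.001  0.001 -1.   ]] [ 0.55  0.38 -0.1   1.66  0.04  1.11 -0.74]
[302.47586921 210.07715158]
```

View pics/w1.png

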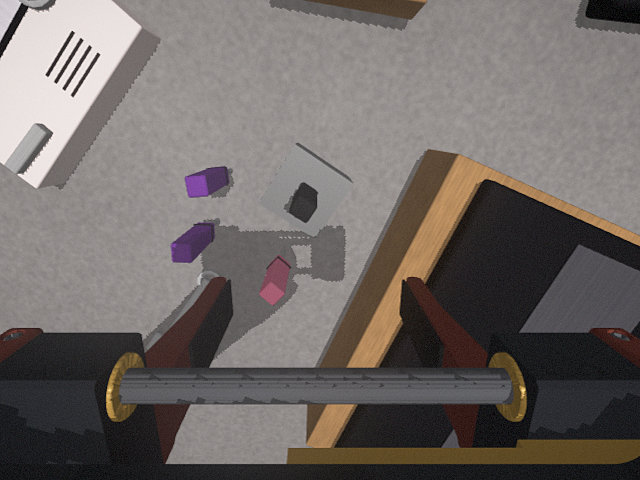

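The wrist view shows the black handle in its stand, with its top face near (302,207). The purple handles are at (205,185) and (190,245), the pink one at (273,285). I'll enlarge it to get the yaw.

```bash
python3 - <<'E'
from h import *
t=cv2.imread('pics/w1.png')[140:240,255:360]
cv2.imwrite('pics/w1c.png',cv2.convertScaleAbs(cv2.resize(t,None,fx=6,fy=6,interpolation=3),alpha=1.8))
E
```

```text
(no output)
```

View pics/w1c.png

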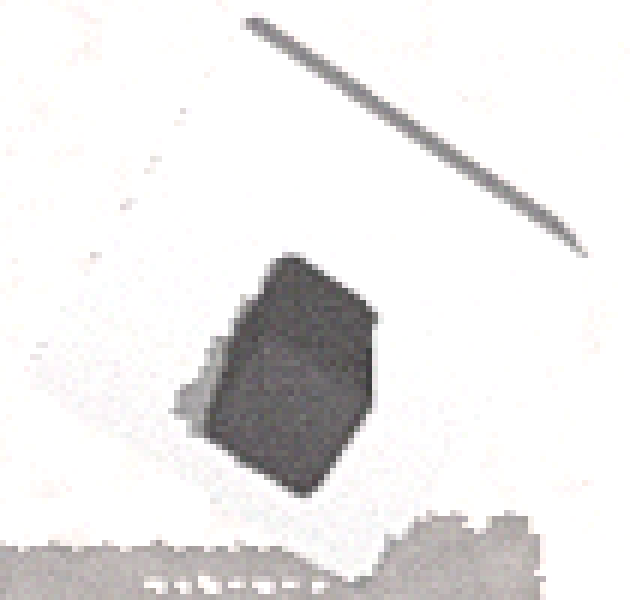

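```bash
python3 - <<'E'
from h import *
w=load('w1'); q=np.array([px(w,u/6+255,v/6+140,130) for u,v in [(268,338),(372,402),(308,496),(207,435)]])
print(q.round(1),q.mean(0)); b=np.array([px(w,u/6+255,v/6+140,55) for u,v in [(290,252),(378,316)]]);print(b)
for i in range(4):
  d=q[(i+1)%4]-q[i]; print(np.linalg.norm(d),np.degrees(np.arctan2(d[1],d[0]))%90)
d=b[1]-b[0];print(np.linalg.norm(d),np.degrees(np.arctan2(d[1],d[0]))%90)
a,e=[px(w,u/6+255,v/6+140,55) for u,v in [(250,20),(582,252)]];d=e-a;print('stand',np.degrees(np.arctan2(d[1],d[0]))%90,np.linalg.norm(d))
E
```

```text
[[ 547.6 -313.7  130. ]
 [ 544.9 -329.9  130. ]
 [ 529.4 -326.9  130. ]
 [ 532.1 -311.   130. ]] [ 538.49069195 -320.37295373  130.        ]
[[ 548.44473468 -313.79631032   55.        ]
 [ 544.15480973 -331.63193197   55.        ]]
16.432680725200953 80.56295670835496
15.765087253784857 78.92839540802217
16.096237464769867 80.54031615408655
15.752718912237942 80.15104615055358
18.34428673080152 76.47579148740776
stand 78.3455240286552 66.79334517629641
```

Call:
drive_tool(
  motion=[10,-5,0,0,60,11,-6,0,0,60,0,0,0,8.3,60,0,0,0,8.3,60,0,0,0,8.3,60,0,0,0,8.2,60,0,0,0,0,60,0,0,0,0,60],
)

```text
t: 2.45
tcp_pos: [539.6, -319.0, 264.6]
ee_rot: [-0.0, 0.996, -0.089, 0.0]
contact_force: [0.3, -0.7, 0.2]
finger_gap: 0.687
```

```bash
cat >> h.py <<'E'
def go(p):
    t=ctrl.state(); M=rot(t['ee_rot']); print('t',t['t'],'tcp',t['tcp_pos'].round(1),'tool shift',(M.T@(np.array(p)-t['tcp_pos'])).round(1),'F',t['contact_force'].round(1),'gap',t['finger_gap']*87.8)
    return M
E
python3 - <<'E'
from h import *
M=go((538.5,-320.4,95.5)); print(M.round(4),np.degrees(np.arctan2(M[1,1],M[0,1])))
E
```

```text
t 2.45 tcp [ 539.6 -319.   264.6] tool shift [ -0.8   1.6 169.1] F [ 0.3 -0.7  0.2] gap 60.28880925167562
[[ 9.841e-01 -1.779e-01  0.000e+00]
 [-1.779e-01 -9.841e-01  2.000e-04]
 [ 0.000e+00 -2.000e-04 -1.000e+00]] -100.2453874423835
```

Call:
drive_tool(
  motion=[-0.8,1.5,15,0,60,0,0,28,0,60,0,0,35,0,60,0,0,35,0,60,0,0,28,0,60,0,0,18,0,60,0,0,10,0,60,0,0,0,0,60],
  newtons=25,
)

```text
t: 3.45
tcp_pos: [538.2, -320.7, 95.3]
ee_rot: [-0.0, 0.996, -0.091, -0.0]
contact_force: [-0.3, 0.1, -0.3]
finger_gap: 0.682
```

```bash
python3 - <<'E'
from h import *
go((538.5,-320.4,95.5))
E
```

```text
t 3.45 tcp [ 538.2 -320.7   95.3] tool shift [ 0.3 -0.3 -0.2] F [-0.3  0.1 -0.3] gap 59.86455568341074
```

Call:
drive_tool(
  motion=[0,0,0,0,10,0,0,0,0,10,0,0,0,0,10,0,0,0,0,10,0,0,0,0,10,0,0,0,0,10,0,0,0,0,10],
  newtons=25,
)

```text
t: 4.32
tcp_pos: [538.3, -320.7, 95.8]
ee_rot: [0.0, 0.996, -0.091, 0.0]
contact_force: [-1.7, 0.5, 1.9]
finger_gap: 0.206
```

Call:
drive_tool(
  motion=[0,0,-8,0,10,0,0,-15,0,10,0,0,-20,0,10,0,0,-25,0,10,0,0,-25,0,10,0,0,-15,0,10,0,0,0,0,10,0,0,0,0,10],
)

```text
t: 5.32
tcp_pos: [537.8, -320.4, 202.9]
ee_rot: [-0.0, 0.996, -0.091, -0.001]
contact_force: [0.1, -0.3, 0.2]
finger_gap: 0.206
```

```bash
python3 - <<'E'
from h import *
C=np.array([570.05,29.09]);y=-.32966
M=R.from_euler('z',y).as_matrix()
for n,l in dict(start=(-45,118,48),corner=(-45,-42,48),end=(30,-42,48),plug=(65,-42,64)).items():
  p=M@np.array(l,float)+[*C,0]; print(n,p.round(1))
  if n=='start': go(p+[0,0,82.5+3+30])
w=cap('wrist','w2');cap('scene','s2');cap('top','t2')
a=cv2.imread('pics/w2.png')[100:480,120:520];b=cv2.imread('pics/s2.png')[180:430,50:330]
o=np.zeros((600,800,3),np.uint8);o[:380,:400]=a;bb=cv2.resize(b,(400,357));o[:357,400:]=bb
cv2.imwrite('pics/c2.png',o)
E
```

```text
start [565.7 155.3  48. ]
t 5.325 tcp [ 537.8 -320.4  202.9] tool shift [ -58.5 -472.9   39.7] F [ 0.1 -0.3  0.2] gap 18.118346702309275
corner [513.9   3.9  48. ]
end [584.8 -20.4  48. ]
plug [618.  -31.7  64. ]
```

View pics/c2.png

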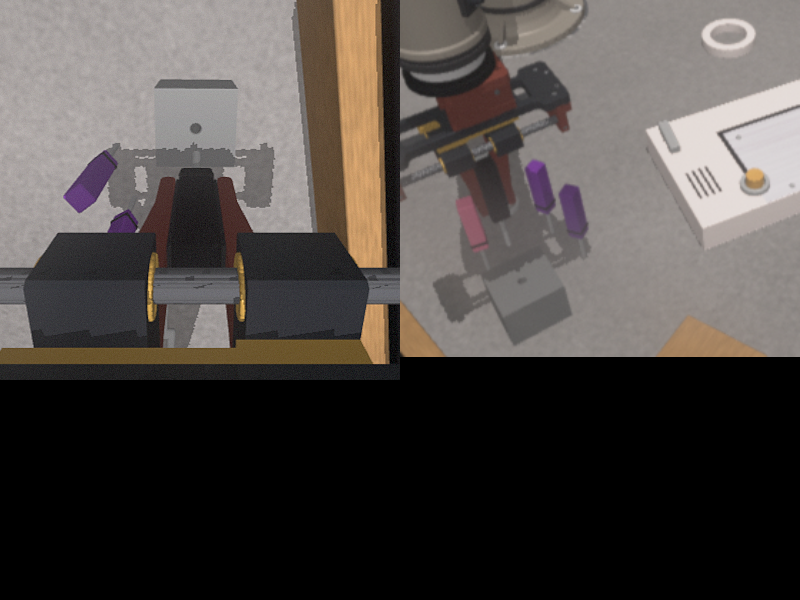

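The probe is held upright in the jaws and is out of the stand; its hole is visible. Next I'll carry it over seam_start.

Call:
drive_tool(
  motion=[-4,-30,0,0,10,-7,-58,0,0,10,-8,-62,0,0,10,-8,-62,0,0,10,-8,-62,0,0,10,-8,-60,0,0,10,-8,-60,0,0,10,-4,-40,0,0,10],
)

```text
t: 6.48
tcp_pos: [562.0, 119.5, 203.2]
ee_rot: [-0.0, 0.996, -0.089, -0.0]
contact_force: [-0.0, -0.6, -0.8]
finger_gap: 0.202
```

Call:
drive_tool(
  motion=[-3,-20,0,0,10,0,0,0,0,10,0,0,0,0,10],
)

```text
t: 6.85
tcp_pos: [563.5, 133.6, 203.3]
ee_rot: [0.001, 0.996, -0.092, -0.0]
contact_force: [0.2, -0.3, -1.5]
finger_gap: 0.207
```

```bash
python3 - <<'E'
from h import *
go((565.7,155.3,163.5))
cap('wrist','w3');cap('scene','s3')
a=cv2.imread('pics/w3.png');b=cv2.imread('pics/s3.png')[180:380,210:410]
o=np.zeros((480,800,3),np.uint8);o[:,:400]=a[:,120:520];o[:400,400:]=cv2.resize(b,(400,400),interpolation=3)
cv2.imwrite('pics/c3.png',o)
E
```

```text
t 6.85 tcp [563.5 133.6 203.3] tool shift [ -1.8 -21.8  39.8] F [ 0.2 -0.3 -1.5] gap 18.179842342626486
```

View pics/c3.png

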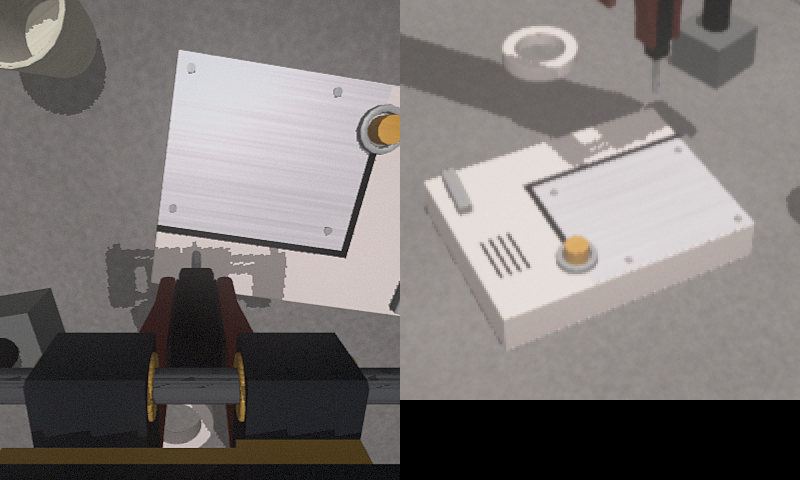

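The wrist view shows the probe tip at (316,250), seam start at the switch edge (277,229), seam corner (465,252) and switch corner (300,50). I'll refit the switch pose and check where the tip is in the hand.

```bash
python3 - <<'E'
from h import *
from scipy.optimize import least_squares
w=load('w3');s=load('s3');T=ctrl.state();tcp=T['tcp_pos']
im=cv2.imread('pics/w3.png');hsv=cv2.cvtColor(im,cv2.COLOR_BGR2HSV);m=cv2.inRange(hsv,(8,120,80),(30,255,255));m[200:]=0;ys,xs=np.nonzero(m);print('yellow',xs.min(),xs.max(),ys.min(),ys.max())
tip=tcp-[0,0,85.5];print('tip pred',proj(w,tip),'seen 316,252;',proj(s,tip),'seen 338,225.5')
def fit(c,P):
  L=np.array([p[1] for p in P],float);U=np.array([p[0] for p in P],float)
  f=lambda x:(np.array([proj(c,q) for q in R.from_euler('z',x[2]).apply(L)+[x[0],x[1],0]])-U).ravel()
  r=least_squares(f,[570,29,-.33],x_scale=[100,100,1]);print(r.x,r.fun.round(1));return r.x
W=[((300,50),(100,130,44)),((465,252),(-45,-42,44)),((277,229),(-45,130,44))]
S=[((273.5,273),(-45,-42,44)),((351,247),(-45,130,44)),((298,301.5),(65,-42,64)),((222.5,271),(-100,-130,44)),((263,340),(100,-130,44)),((386.5,291),(100,130,44))]
fit(w,W);fit(s,S)
E
```

```text
yellow 488 526 114 144
tip pred [316.11355992 254.17147361] seen 316,252; [337.79230297 224.95633125] seen 338,225.5
[ 5.68915047e+02  2.94750886e+01 -3.24838319e-01] [-1.2 -0.3 -0.3  1.2  1.6 -0.8]
[ 5.70238579e+02  2.95453721e+01 -3.30222223e-01] [ 0.4  0.1 -1.6  0.4  0.7  0.3 -0.7 -0.8 -0.8 -0.4  1.8  0.1]
```

Call:
drive_tool(
  motion=[0,0,0,4.3,10,0,0,0,4.3,10,0,-20,0,0,10,0,0,0,0,10,0,0,0,0,10],
)

```text
t: 7.58
tcp_pos: [569.9, 155.3, 203.5]
ee_rot: [0.0, 0.986, -0.165, -0.0]
contact_force: [-0.8, -0.3, -0.5]
finger_gap: 0.205
```

```bash
cat >> h.py <<'E'
CH=np.array([569.7,29.4,0]);MC=R.from_euler('z',-.328).as_matrix()
def st(l):
    M=go(MC@np.array(l,float)+CH+[0,0,85.5]); t=ctrl.state()
    print('yaw',np.degrees(np.arctan2(M[1,0],M[0,0])),'tip in chassis',(MC.T@(t['tcp_pos']+M@[0,0,85.5]-CH)).round(1),t['joint_pos'].round(2))
E
python3 -c "
from h import *
st((-45,118,48))"
```

```text
t 7.575 tcp [569.9 155.3 203.5] tool shift [-4.6  1.2 70. ] F [-0.8 -0.3 -0.5] gap 17.980698739733622
yaw -18.952673914600012 tip in chassis [-40.4 119.2 118. ] [-0.26  0.39 -0.14  1.8   0.07  0.96 -2.33]
```

Call:
drive_tool(
  motion=[-2,0.5,12,0,10,-2.5,0.5,18,0,10,0,0,18,0,10,0,0,10,0,10,0,0,7,0,10,0,0,3,0,10,0,0,0,0,10,0,0,0,0,10],
)

```text
t: 8.57
tcp_pos: [565.7, 155.8, 136.2]
ee_rot: [-0.0, 0.986, -0.165, 0.0]
contact_force: [-0.2, -0.2, -0.9]
finger_gap: 0.203
```

```bash
python3 -c "
from h import *
st((-45,118,48))
s=cap('scene','s4');cap('wrist','w4')
a=cv2.imread('pics/w4.png')[180:330,240:480];b=cv2.imread('pics/s4.png')[200:300,250:410]
cv2.imwrite('pics/c4.png',np.vstack([cv2.resize(a,(480,300),interpolation=3),cv2.resize(b,(480,300),interpolation=3)]))"
```

```text
t 8.575 tcp [565.7 155.8 136.2] tool shift [-0.5  0.3  2.7] F [-0.2 -0.2 -0.9] gap 17.839860647013833
yaw -19.0250352379202 tip in chassis [-44.5 118.4  50.7] [-0.27  0.46 -0.14  1.86  0.08  0.82 -2.35]
```

View pics/c4.png

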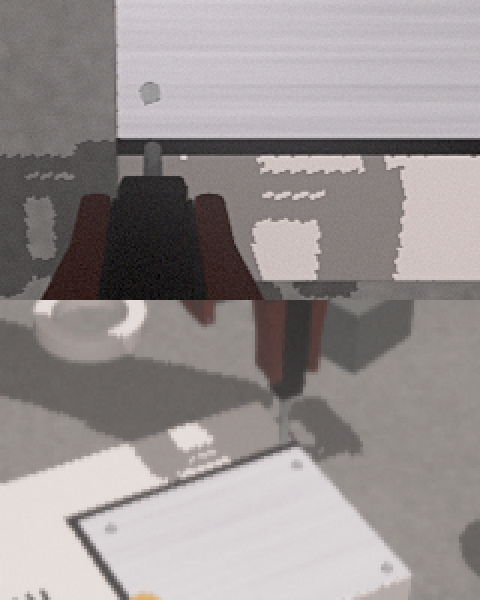

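The tip is over the black seam just inside the edge, in both views, and the seam runs along tool y. I'll lower it a little and start tracing.

Call:
drive_tool(
  motion=[-0.3,0,1.5,0,10,-0.2,0,1.5,0,10,0,0,0,0,10,0,0,0,0,10,0,2,0,0,10,0,3,0,0,10,0,3.2,0,0,10,0,3.2,0,0,10],
)

```text
t: 9.68
tcp_pos: [561.1, 144.7, 132.7]
ee_rot: [0.0, 0.986, -0.165, 0.0]
contact_force: [0.6, -0.9, 0.3]
finger_gap: 0.203
```

Call:
drive_tool(
  motion=[0,3.2,0,0,10,0,3.2,0,0,10,0,3.2,0,0,10,0,3.2,0,0,10,0,3.2,0,0,10,0,3.2,0,0,10,0,3.2,0,0,10,0,3.2,0,0,10],
)

```text
t: 10.68
tcp_pos: [552.7, 120.7, 132.7]
ee_rot: [0.0, 0.986, -0.165, 0.0]
contact_force: [-0.3, -0.0, -0.2]
finger_gap: 0.204
```

```bash
python3 -c "
from h import *
st((-45,-42,47.5))"
```

```text
t 10.675 tcp [552.7 120.7 132.7] tool shift [  1.  122.9  -0.3] F [-0.3 -0.  -0.2] gap 17.91002394780221
yaw -19.017681128807933 tip in chassis [-45.5  80.9  47.2] [-0.22  0.44 -0.14  1.91  0.08  0.8  -2.3 ]
```

Call:
drive_tool(
  motion=[0.1,3.2,0,0,10,0,3.2,0,0,10,0,3.2,0,0,10,0.1,3.2,0,0,10,0,3.2,0,0,10,0,3.2,0,0,10,0.1,3.2,0,0,10,0,3.2,0,0,10],
)

```text
t: 11.68
tcp_pos: [544.7, 96.3, 132.6]
ee_rot: [-0.0, 0.986, -0.165, 0.0]
contact_force: [-0.0, -0.4, -0.2]
finger_gap: 0.198
```

Call:
drive_tool(
  motion=[0.1,3.2,0,0,10,0,3.2,0,0,10,0,3.2,0,0,10,0.1,3.2,0,0,10,0,3.2,0,0,10,0,3.2,0,0,10,0.1,3.2,0,0,10,0,3.2,0,0,10],
)

```text
t: 12.68
tcp_pos: [536.6, 72.0, 132.7]
ee_rot: [-0.0, 0.986, -0.165, 0.0]
contact_force: [0.0, -0.2, -0.5]
finger_gap: 0.207
```

```bash
python3 -c "
from h import *
st((-45,-42,47.5));cap('wrist','w5');cap('scene','s5')
a=cv2.imread('pics/w5.png')[180:330,240:480];b=cv2.imread('pics/s5.png')[220:320,230:390]
cv2.imwrite('pics/c5.png',np.vstack([cv2.resize(a,(480,300),interpolation=3),cv2.resize(b,(480,300),interpolation=3)]))"
```

```text
t 12.675 tcp [536.6  72.  132.7] tool shift [ 0.3 71.7 -0.3] F [ 0.  -0.2 -0.5] gap 18.153399573301236
yaw -19.02507886301291 tip in chassis [-45.1  29.7  47.2] [-0.14  0.4  -0.13  1.97  0.07  0.77 -2.22]
```

View pics/c5.png

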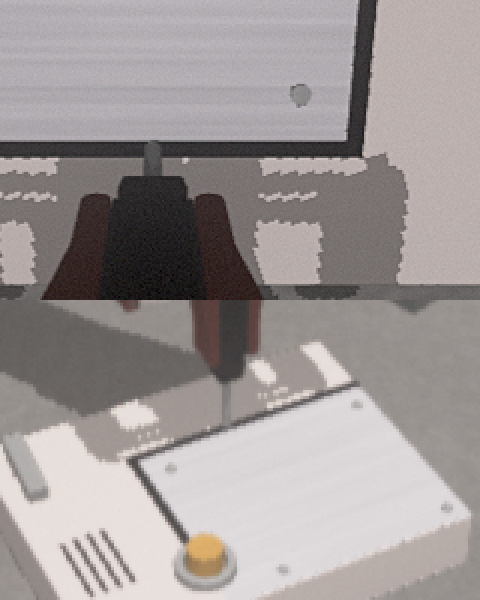

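The tip is still on the seam in both views, with the corner ahead. Continuing.

Call:
drive_tool(
  motion=[0,3.2,0,0,10,0,3.2,0,0,10,0.1,3.2,0,0,10,0,3.2,0,0,10,0,3.2,0,0,10,0,3.2,0,0,10,0.1,3.2,0,0,10,0,3.2,0,0,10],
)

```text
t: 13.78
tcp_pos: [528.4, 47.8, 132.6]
ee_rot: [-0.0, 0.986, -0.165, 0.0]
contact_force: [0.9, 0.5, -1.3]
finger_gap: 0.204
```

Call:
drive_tool(
  motion=[0,3.2,0,0,10,0,3.2,0,0,10,0.1,3.2,0,0,10,0,3.2,0,0,10,0,3.2,0,0,10,0,3.2,0,0,10,0.1,3.2,0,0,10,0,3.2,0,0,10],
)

```text
t: 14.78
tcp_pos: [520.3, 23.5, 132.7]
ee_rot: [-0.0, 0.986, -0.165, 0.0]
contact_force: [0.3, 0.7, -0.6]
finger_gap: 0.204
```

Call:
drive_tool(
  motion=[0,3.2,0,0,10,0,3.2,0,0,10,0,3.2,0,0,10,0,3.2,0,0,10,0,3.2,0,0,10,0,3,0,0,10,0,1.5,0,0,10,0,0,0,0,10],
)

```text
t: 15.78
tcp_pos: [513.7, 4.2, 132.7]
ee_rot: [0.0, 0.986, -0.165, 0.0]
contact_force: [0.3, -0.3, -0.8]
finger_gap: 0.204
```

Call:
drive_tool(
  motion=[0,0,0,0,10,0,0,0,0,10],
)

```text
t: 16.02
tcp_pos: [513.7, 4.5, 132.7]
ee_rot: [-0.0, 0.986, -0.165, 0.0]
contact_force: [-0.1, 0.1, -0.1]
finger_gap: 0.205
```

```bash
python3 -c "
from h import *
st((-45,-42,47.5));cap('wrist','w6');cap('scene','s6')
a=cv2.imread('pics/w6.png')[100:330,240:480];b=cv2.imread('pics/s6.png')[220:320,230:390]
cv2.imwrite('pics/c6.png',np.hstack([cv2.resize(a,(313,300),interpolation=3),cv2.resize(b,(480,300),interpolation=3)]))"
```

```text
t 16.025 tcp [513.7   4.5 132.7] tool shift [-0.   0.4 -0.3] F [-0.1  0.1 -0.1] gap 17.982767678097495
yaw -19.012209868270386 tip in chassis [-45.  -41.6  47.2] [-0.03  0.36 -0.12  2.03  0.06  0.75 -2.09]
```

View pics/c6.png

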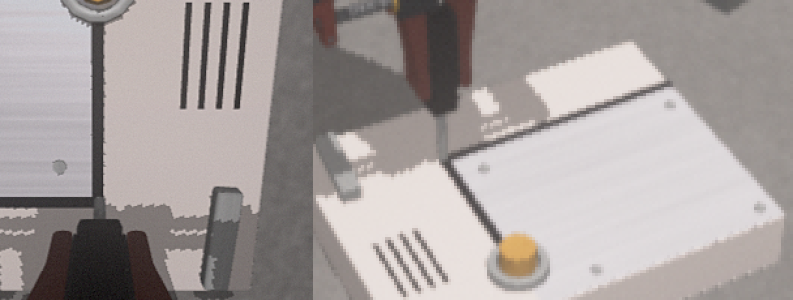

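The tip is at the corner, and leg 2 runs up to the collar along tool +x.

Call:
drive_tool(
  motion=[2,0,0,0,10,3,0,0,0,10,3.2,0,0,0,10,3.2,0,0,0,10,3.2,0,0,0,10,3.2,0,0,0,10,3.2,0,0,0,10,3.2,0,0,0,10],
)

```text
t: 17.12
tcp_pos: [536.8, -3.6, 132.7]
ee_rot: [-0.0, 0.986, -0.165, 0.0]
contact_force: [-0.3, 0.4, -0.2]
finger_gap: 0.206
```

Call:
drive_tool(
  motion=[3.2,0,0,0,10,3.2,0,0,0,10,3.2,0,0,0,10,3.2,0,0,0,10,3.2,0,0,0,10,3.2,0,0,0,10,3.2,0,0,0,10,3.2,0,0,0,10],
)

```text
t: 18.12
tcp_pos: [560.9, -12.0, 132.7]
ee_rot: [0.0, 0.986, -0.165, -0.0]
contact_force: [-0.2, -0.1, -1.5]
finger_gap: 0.204
```

```bash
python3 -c "
from h import *
st((30,-42,47.5))"
```

```text
t 18.125 tcp [560.9 -12.  132.7] tool shift [25.  -0.1 -0.3] F [-0.2 -0.1 -1.5] gap 17.935773342980323
yaw -19.022187372023993 tip in chassis [  5.  -42.   47.2] [-0.01  0.43 -0.1   1.93  0.06  0.79 -2.05]
```

Call:
drive_tool(
  motion=[3.2,0,0,0,10,3.2,0,0,0,10,3.2,0,0,0,10,3.2,0,0,0,10,3.2,0,0,0,10,3.2,0,0,0,10,3,0,0,0,10,1.5,0,0,0,10],
)

```text
t: 19.12
tcp_pos: [583.4, -19.7, 132.7]
ee_rot: [0.0, 0.986, -0.165, 0.0]
contact_force: [-0.8, 0.9, 0.1]
finger_gap: 0.206
```

Call:
drive_tool(
  motion=[0,0,0,0,10,0,0,0,0,10,0,0,-5,0,10,0,0,-10,0,10,0,0,-10,0,10,0,0,-5,0,10,0,0,0,0,10],
)

```text
t: 20.0
tcp_pos: [583.5, -19.6, 163.3]
ee_rot: [-0.0, 0.986, -0.165, 0.001]
contact_force: [-0.2, -0.5, -0.5]
finger_gap: 0.203
```

```bash
python3 -c "
from h import *
st((65,-42,78))"
```

```text
t 20.0 tcp [583.5 -19.6 163.3] tool shift [36.2 -0.1 -0.1] F [-0.2 -0.5 -0.5] gap 17.831862778637614
yaw -19.029211301111104 tip in chassis [ 28.9 -41.9  77.8] [ 0.01  0.42 -0.1   1.85  0.05  0.87 -2.02]
```

Call:
drive_tool(
  motion=[4,0,0,0,10,6,0,0,0,10,6.5,0,0,0,10,6.5,0,0,0,10,6,0,0,0,10,5,0,0,0,10,2.2,0,0,0,10,0,0,0,0,10],
)

```text
t: 21.0
tcp_pos: [617.4, -31.4, 162.6]
ee_rot: [-0.0, 0.986, -0.165, -0.0]
contact_force: [0.2, 0.1, -0.6]
finger_gap: 0.203
```

Call:
drive_tool(
  motion=[0,0,3,0,10,0,0,4,0,10,0,0,0,0,10,0,0,0,0,10],
)

```text
t: 21.5
tcp_pos: [617.3, -31.4, 155.6]
ee_rot: [0.0, 0.986, -0.165, -0.0]
contact_force: [-0.2, -0.0, -0.6]
finger_gap: 0.203
```

```bash
python3 -c "
from h import *
st((65,-42,64));cap('wrist','w7');cap('scene','s7')
a=cv2.imread('pics/w7.png')[180:300,260:380];b=cv2.imread('pics/s7.png')[240:340,250:350]
cv2.imwrite('pics/c7.png',np.hstack([cv2.resize(x,(400,400),interpolation=3) for x in (a,b)]))"
```

```text
t 21.5 tcp [617.3 -31.4 155.6] tool shift [ 0.3 -0.2  6.1] F [-0.2 -0.  -0.6] gap 17.83145725392067
yaw -19.021189859367983 tip in chassis [ 64.7 -42.2  70.1] [ 0.02  0.48 -0.09  1.77  0.06  0.89 -2.  ]
```

View pics/c7.png

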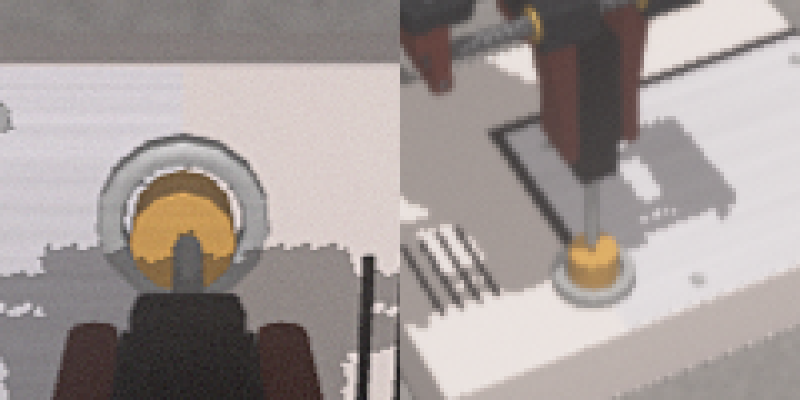

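The tip is centred over the brass plunger. I'll press slowly while watching the force.

Call:
drive_tool(
  motion=[0.3,0,1.5,0,10,0,0,2,0,10,0,0,2,0,10,0,0,2,0,10,0,0,2,0,10,0,0,1,0,10,0,0,0,0,10,0,0,0,0,10],
  newtons=40,
)

```text
t: 22.6
tcp_pos: [617.7, -31.5, 145.3]
ee_rot: [0.0, 0.986, -0.165, 0.0]
contact_force: [-1.4, 0.0, 3.3]
finger_gap: 0.205
```

```bash
python3 -c "
from h import *
st((65,-42,52))"
```

```text
t 22.6 tcp [617.7 -31.5 145.3] tool shift [-0.1 -0.2  7.8] F [-1.4  0.   3.3] gap 18.025316930316883
yaw -19.023950380496444 tip in chassis [ 65.1 -42.2  59.8] [ 0.02  0.49 -0.09  1.78  0.06  0.87 -2.  ]
```

Call:
drive_tool(
  motion=[0,0,1.5,0,10,0,0,1.5,0,10,0,0,1.5,0,10,0,0,1.5,0,10,0,0,1,0,10,0,0,0.5,0,10,0,0,0,0,10,0,0,0,0,10],
)

```text
t: 23.6
tcp_pos: [617.7, -31.5, 138.0]
ee_rot: [0.0, 0.986, -0.165, 0.0]
contact_force: [-1.9, -0.1, 7.2]
finger_gap: 0.203
```

Call:
drive_tool(
  motion=[0,0,0,0,10,0,0,0,0,10],
)

```text
t: 23.85
tcp_pos: [617.8, -31.5, 138.0]
ee_rot: [0.0, 0.986, -0.165, 0.0]
contact_force: [-2.6, -0.6, 6.6]
finger_gap: 0.207
```

```bash
python3 -c "
from h import *
st((65,-42,52))
f=[]
for i in range(8): cap('wrist','w8'); f.append(ctrl.state()['contact_force'])
print(np.mean(f,0),np.std(f,0))
cap('scene','s8');w=load('w8');s=load('s8');t=ctrl.state()['tcp_pos']
for z in (49,52,55): print(z,proj(s,(t[0],t[1],z)),proj(w,(t[0],t[1],z)))
a=cv2.imread('pics/w8.png')[180:300,260:380];b=cv2.imread('pics/s8.png')[270:330,270:330]
cv2.imwrite('pics/c8.png',np.hstack([cv2.resize(x,(400,400),interpolation=3) for x in (a,b)]))"
```

```text
t 23.85 tcp [617.8 -31.5 138. ] tool shift [-0.1 -0.2  0.5] F [-2.6 -0.6  6.6] gap 18.210288431194847
yaw -19.026490820946364 tip in chassis [ 65.1 -42.2  52.5] [ 0.02  0.5  -0.09  1.78  0.06  0.86 -2.  ]
[-2.37880457  0.38560001  6.79211528] [0.42253251 0.51707463 0.5303788 ]
49 [298.58652027 307.51635175] [316.50112045 252.43421275]
52 [298.56703646 306.36973301] [316.50953562 253.88566613]
55 [298.54747634 305.2186236 ] [316.51815305 255.37200615]
```

View pics/c8.png

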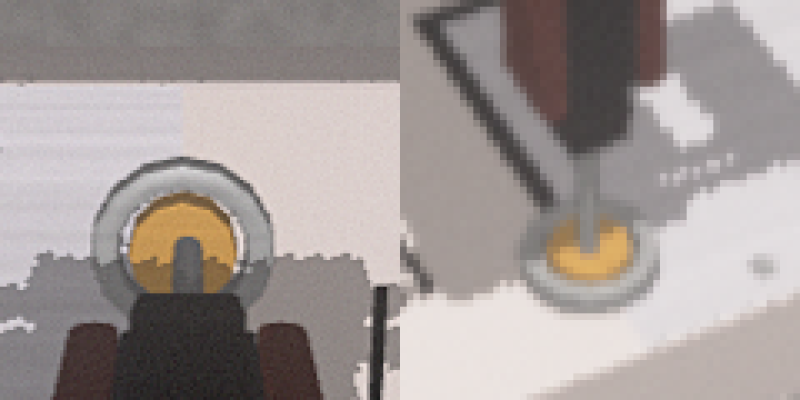

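The plunger looks flush: there is no visible brass side wall and the top is level with the collar. Tip height says 11.5 mm of travel. The force, about 6.8 N against 8 N, suggests slightly less, so I'll add 1 mm.

Call:
drive_tool(
  motion=[0,0,0.5,0,10,0,0,0.5,0,10,0,0,0,0,10,0,0,0,0,10,0,0,0,0,10,0,0,0,0,10],
)

```text
t: 25.05
tcp_pos: [617.7, -31.5, 137.0]
ee_rot: [-0.0, 0.986, -0.165, 0.0]
contact_force: [-2.4, -0.1, 7.4]
finger_gap: 0.198
```

```bash
python3 -c "
from h import *
st((65,-42,52))
f=[]
for i in range(6): ctrl.capture('wrist'); f.append(ctrl.state()['contact_force'])
print(np.mean(f,0)); st((65,-42,52))
print(ctrl.sign_off())"
```

```text
t 25.05 tcp [617.7 -31.5 137. ] tool shift [-0.1 -0.2 -0.5] F [-2.4 -0.1  7.4] gap 17.371071177742827
yaw -19.028876094119294 tip in chassis [ 65.1 -42.2  51.5] [ 0.02  0.5  -0.09  1.78  0.06  0.86 -2.  ]
[-2.66283194 -0.08600608  7.01157335]
t 25.35 tcp [617.8 -31.6 137.1] tool shift [-0.1 -0.2 -0.4] F [-2.8  0.2  6. ] gap 17.729373344195107
yaw -19.02777853482349 tip in chassis [ 65.2 -42.2  51.6] [ 0.02  0.5  -0.09  1.78  0.06  0.86 -2.  ]
the job is handed in; nothing more can be done
None
```

I took the black square-handled probe from its stand and traced the seam from start through the corner to the collar. I then pressed the plunger with the tip and handed in at t = 25.4 s, still gripping the probe and holding the plunger down.

**Trace:** speed was about 2.5 cm/s. By my measurements the tip stayed within 1 mm of the seam line and about 3 mm above it. Pictures at the start, mid-leg and corner showed it on the gasket.

**Plunger:** the tip was at 51.6 mm, about 12.4 mm of travel. The last picture, taken 1 mm earlier, showed the plunger's top level with the collar rim.

**Disagreement:** the vertical force averaged about 7 N (last reading 6 N) instead of the 8 N expected at flush. That suggests roughly 10 mm of travel, which is still within the 3.5 mm tolerance. A steady side force of about 2.5 N also remained.

**Bystanders:** I did not measure them at the end. I saw no contact with any of them.

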